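# Lock the portafilter and hold the espresso lever at pre-infusion

## Task

Get the lever espresso machine into pre-infusion: first swing the portafilter handle from the left round to the front until you feel it come fully home against its stop, and only then take the knob of the spring-return lever and pull it out towards you until its white index stands over the red marker clip on the rail. Finish while still holding the lever there, because it springs back when let go; leave the espresso cup standing under the spouts and do not disturb the things around the machine.

Things in the scene. Friction and masses are not known exactly. Their poses are not given: they have to be found in the camera images.
- espresso_machine: grey lever espresso machine, fixed, 256 x 200 x 335 mm. Origin: on the worktop below the vertical axis of the brew group (steel, 72 mm wide). z up; -x is its front, facing the robot; +y its left seen by the robot. Drip grille 79 mm in front to 31 mm behind, top at z 30; column from 55 mm behind. Lever axis: level, along y through (0,0,200) mm; portafilter axis: vertical through the origin.
- portafilter (a joint): turn of the portafilter, rad; it hangs in the group and needs no lifting. 0: handle 0.8 rad left of straight ahead; grows as it swings to the front (anticlockwise from above); 0.8: home on its stop, handle straight out of the machine's front. Stays where it is left; takes about 4 N at the grip, 6 N near the stop.
- portafilter_grip (a point): middle of the portafilter's level dark wooden handle, 138 mm from the vertical axis, 123 mm above the worktop. Handle round, 25 to 27 mm thick, from 62 to 181 mm from the axis; nearer in is a 13 mm steel neck. The point's x axis points along the handle to the group.
- lever (a joint): turn of the spring-return lever, rad. 0: at rest, leaning 0.35 rad from upright to the front; grows as it is pulled out to the front and down; end stop at 1.15. A spring drives it back: about 4 N at the knob at rest, rising to about 11 N at 0.9.
- lever_knob (a point): middle of the lever's dark wooden pear-shaped knob, 33 mm wide, 51 mm long, on an 11.6 mm steel shaft. 122 mm from the pivot; at rest 315 mm above the worktop and 42 mm in front of the pivot. Site z runs from the pivot along the shaft to the knob, y along the lever's axis. A small white index finger sticks out to the left of the shaft, 72 mm from the pivot.
- marker (a joint): where the red marker clip is set on the quadrant rail, rad, on the same scale as joint lever: the white index is over the middle of the clip when the two joints read the same. The clip stays where it is set.
- marker_clip (a point): the red clip, 10 mm long along the rail, on the curved steel rail (62 mm radius about the lever's axis) just left of the lever, 27 mm to the left of the lever's middle plane. The point's z axis points from the lever's axis through the clip.
- cup: white espresso cup standing on the grille under the two spouts, 62 mm across, 50 mm tall, small handle; origin at the middle of its underside.
- tamper: coffee tamper, steel foot 53 mm across, wooden handle, 85 mm tall, standing to the left; origin under its middle.
- sugar_canister: grey canister with wooden lid, 107 mm across, 150 mm tall, to the right; origin under its middle.
- mug: white mug with dots, 82 mm across, 91 mm tall, to the right; origin under its middle.
- timer: cream wind-up kitchen timer, 56 x 62 x 58 mm, to the right; origin under its middle.
- teaspoon: steel teaspoon lying on the worktop, 137 mm long, to the right; origin under its middle.
- honey_jar: honey jar with yellow lid, 71 mm across, 86 mm tall, to the left behind; origin under its middle.
- tumbler: clear glass tumbler, 81 mm across, 93 mm tall, behind the honey jar; origin under its middle.
Things that resemble listed ones, but are neither listed nor needed, are in the scene too. What is shaped like the cup but pink is not meant.

How it is judged:
On the way:
1. the portafilter is turned fully home while the lever is still at rest (value of joint portafilter above 0.74 rad and value of joint lever below 0.12 rad), for 0.2 s.
At the end, for the whole second after the job is handed in: The fingers hold the lever still with its white index over the red clip (lever and clip within 0.08 rad, half the clip's length), the portafilter is home (0.74 rad or more of 0.8), and the cup stands upright under the spouts within 20 mm of the group's axis (angle between the z axis of lever_knob and the z axis of marker_clip, either way round below 0.08 rad and velocity of joint lever between -0.05 and 0.05 rad/s and contact force between the fingers and lever above 2 N and value of joint portafilter above 0.74 rad and horizontal distance between cup and espresso_machine below 0.02 m and angle between cup's own z axis and vertical below 0.1 rad); the arm keeps its last pose, push and grip.
It fails at once if the lever is pulled before the portafilter is home (value of joint lever above 0.25 rad and value of joint portafilter below 0.7 rad).
It fails at once if the cup or a thing beside the machine is shoved or knocked over (distance of any of cup, tamper, sugar_canister, mug, timer, teaspoon, honey_jar, tumbler from where it was at the start of the episode above 0.03 m).
It also fails if it takes over 50 s, if anything falls off the work surface, if the arm or the gripper's body presses on something with over 40 N, if the wrist force passes 120 N, or if a joint passes its speed limit or range.

## Robot

A 7-joint arm with a two-finger parallel gripper is mounted at the origin on a cart in front of the work surface, level with it; the furniture and walls round the work are solid. World frame = base frame: x ahead of the robot, y to its left, z up, the work surface at z = 0. Lengths are in m, angles in rad, forces in N, time in s.
With the tool pointing down it reaches from about 0.425 to 0.95 m from the base axis. Payload 4.7 kg.
Tool frame: the origin (TCP) lies between the finger pads; the fingertips stand 25 mm ahead of it and the grasp point (between the pads) lies 6 mm ahead of it; x points along the fingers, z is the direction in which the jaws open and shut, and the axes are right-handed (so a half turn about x gives the same grasp; the last joint's range is limited). The gripper opens to 85 mm and grips with 20 to 120 N. Pads are 22 mm wide; open, the fingers measure 114 mm over their backs; the gripper's body (76 mm by 85 mm) begins 54 mm behind the grasp point. The pads swing forward as they close: fully open they stand 13 mm farther back than shut.
Start: joints at [-1.243, 0.469, -0.049, 1.532, 0.024, 1.141, -0.082], TCP at [0.236, 0.633, 0.256] pointing down, gripper open.
Joint ranges: [-2.59, 2.59], [-0.33, 1.99], [-1.39, 1.29], [0.1, 2.45], [-1.04, 4.18], [0.21, 1.99], [-2.66, 2.66]. Speed limits (rad/s): [2.57, 2.57, 3.14, 3.14, 3.14, 3.14, 3.14].

## Interface

Orientations are given as a 3x3 rotation matrix whose columns are the frame's x, y, z axes.
In Python, from rig import * gives the robot as it stands. Calls block until the motion is done:
- movep(position, orientation): joint-space move of the TCP to a pose.
- move_l(position, attitude=None, feed=0.15, until_force=None): straight line of the TCP; attitude=None keeps the orientation; feed is the mean speed in m/s. With until_force (N) it stops when the force on the tool has changed by that much, and returns True; else False.
- move_joints(angles): joint-space move.
- command_gripper(opening, newtons=None): finger opening in m; newtons is the grip in N (None keeps the last); returns when the fingers have stopped.
- sleep(seconds).
- inverse_kinematics(position, orientation): joint angles nearest the present ones, or None.
- sense(): the state.
- camera(name): name is "side" or "top"; returns (picture, depth): 480x640x3 uint8, red, green, blue; 480x640 float32, m along the optical axis (not along the pixel's ray), 0 where there is no reading.
- camera_params(name): a dict with "K" (3x3 intrinsics, pixels), "position" and "rotation" of the camera in the world. Camera axes: x right, y down, z forward; pixel columns grow to the right and rows downward; lengths in m; the calibration is good to about 2 mm. A picture is of the moment at which its call begins. camera_params takes no time and is no camera call.
A pose or a line that the arm cannot do raises Unreachable and nothing moves.
- finish_job(): hands the job in, once; it reports no verdict.
The state is a dict: "time_s": time; "joint_pos": joint angles; "qd": joint speeds; "joint_efforts": joint torques, N m; "position": TCP position; "tcp_rot": TCP orientation; "wrist_force": force on the tool from outside, world axes, zero at the start; "ft_torque": the same for the moment, N m; "finger_gap": finger opening in m.
Only numpy, scipy, OpenCV 4.12 (cv2) and the standard library are available. Lean on these libraries where they do the work, as an engineer would, in place of code of your own. Each camera call takes 0.05 s, during which the arm holds its last target.

## Working session

There is one attempt and no reset: what is moved stays moved. The work goes in short steps, each a Python script; the robot and the scene stay as the last script left them, time stands still between calls to the robot, and variables do not carry over. Pictures are saved under pics/ and viewed, and the job is handed in when it is done.

```bash
mkdir -p pics; ls; python3 - <<'E'
from rig import *
import cv2,numpy as np
for n in ("side","top"):
    p,d=camera(n); cv2.imwrite(f"pics/{n}0.png",p[:,:,::-1]); np.save(f"pics/{n}0.npy",d)
    print(n,camera_params(n))
s=sense();print(s["time_s"],s["position"],s["tcp_rot"],s["wrist_force"],s["finger_gap"])
E
```

```text
pics
side {'K': array([[452.68425767,   0.        , 323.88120117],
       [  0.        , 452.68425767, 238.9847929 ],
       [  0.        ,   0.        ,   1.        ]]), 'position': array([ 0.13193093, -0.71464898,  0.72280728]), 'rotation': array([[ 0.8774976 , -0.2645256 ,  0.40003021],
       [-0.47948698, -0.46739453,  0.74272107],
       [-0.00949681, -0.84354524, -0.53697416]])}
top {'K': array([[532.85078209,   0.        , 318.36908409],
       [  0.        , 532.85078209, 237.83121847],
       [  0.        ,   0.        ,   1.        ]]), 'position': array([0.25964799, 0.0097973 , 1.50550822]), 'rotation': array([[ 0.04475109, -0.97526674,  0.21645353],
       [-0.99899334, -0.04301399,  0.01273217],
       [-0.00310673, -0.21680542, -0.9762099 ]])}
0.1 [0.23557221 0.6320379  0.25534812] [[-5.37036389e-04 -9.37044103e-01  3.49210626e-01]
 [-1.70820125e-03  3.49211026e-01  9.37042550e-01]
 [-9.99998397e-01 -9.32960792e-05 -1.78819893e-03]] [ 1.02837249  0.53573102 -0.84170229] 0.08545833048163073
```

View pics/side0.png

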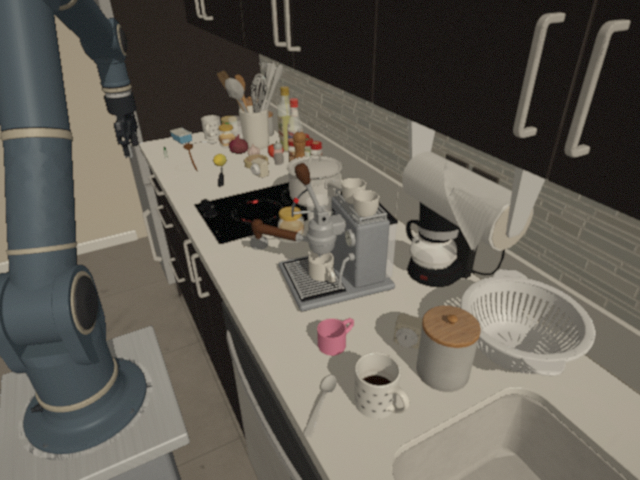

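View pics/top0.png

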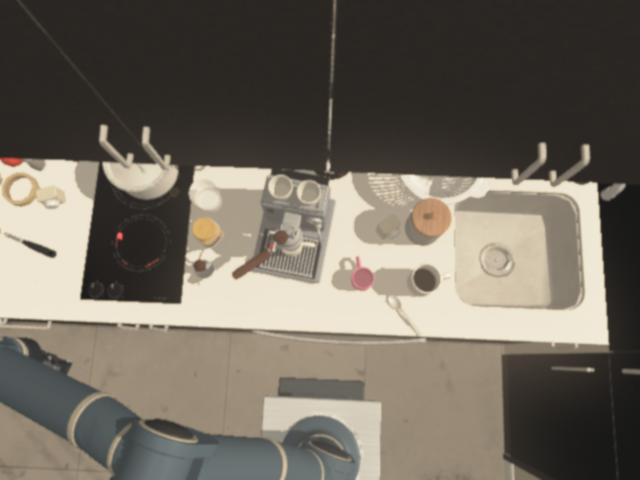

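The side view shows the machine around (335,240), with the lever knob at (303,174), the portafilter handle at (272,230), and the cup at (320,266). A pink cup at (333,335) isn't the one meant. In the top view the knob is at (280,237) and the handle at (252,262). I'll enlarge both.

```bash
python3 - <<'E'
import cv2
a=cv2.imread("pics/side0.png")[150:310,240:400]; cv2.imwrite("pics/s0c.png",cv2.resize(a,(640,640),interpolation=cv2.INTER_CUBIC)[:600])
b=cv2.imread("pics/top0.png")[165:295,180:350]; cv2.imwrite("pics/t0c.png",cv2.resize(b,None,fx=4.5,fy=4.5,interpolation=cv2.INTER_CUBIC))
E
```

```text
(no output)
```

View pics/s0c.png

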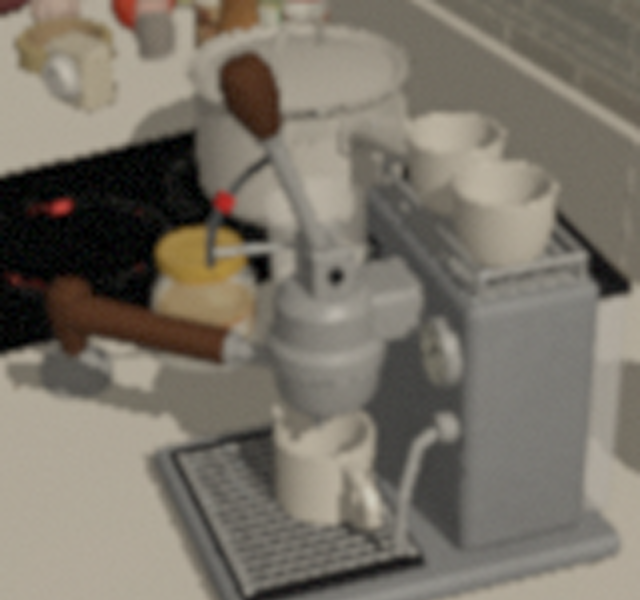

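View pics/t0c.png

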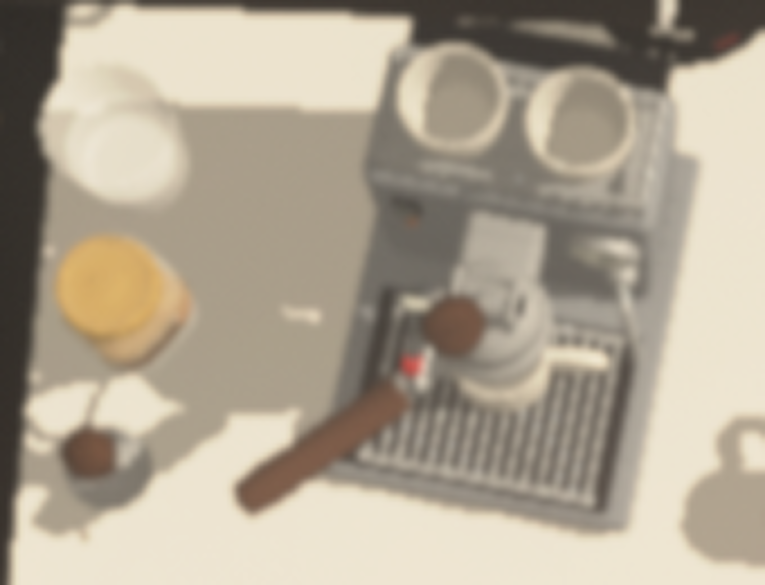

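```bash
cat > h.py <<'E'
import numpy as np, cv2
from rig import *
def proj(n,P):
    c=camera_params(n); q=(np.asarray(P)-c["position"])@c["rotation"]; q=q@c["K"].T
    return q[...,:2]/q[...,2:]
def ray(n,uv):
    c=camera_params(n); r=c["rotation"]@np.linalg.inv(c["K"])@np.array([uv[0],uv[1],1.]); return c["position"],r
def atz(n,uv,z):
    o,r=ray(n,uv); return o+r*(z-o[2])/r[2]
def tri(u1,u2):
    o1,r1=ray("side",u1);o2,r2=ray("top",u2)
    A=np.stack([r1,-r2],1); t=np.linalg.lstsq(A,o2-o1,rcond=None)[0]
    a=o1+r1*t[0];b=o2+r2*t[1]; return (a+b)/2,np.linalg.norm(a-b)
T=lambda x,y:(180+x/4.5,165+y/4.5)
S=lambda x,y:(240+x/4,150+y/4)
E
python3 - <<'E'
from h import *
from scipy.optimize import least_squares
print("knob",tri(S(250,97),T(455,325)))
print("clip",tri(S(224,203),T(412,366)))
print("hin",tri(S(225,342),T(397,393)))
obs=[("side",S(250,97),"k"),("top",T(455,325),"k"),("side",S(224,203),"c"),("top",T(412,366),"c"),
("side",S(225,342),"hi"),("top",T(397,393),"hi"),("top",T(248,497),"ho"),
("top",T(353,455),"gl"),("top",T(600,508),"gr"),("side",S(178,455),"gl"),("side",S(248,590),"gr")]
def pts(p):
    x,y,yaw,m,pf,w=p;a=.35+m;h=.8-pf
    L=dict(k=(-.042,0,.315),c=(-.062*np.sin(a),.027,.2+.062*np.cos(a)),
     hi=(-.062*np.cos(h),.062*np.sin(h),.123),ho=(-.181*np.cos(h),.181*np.sin(h),.123),gl=(-.079,w,.03),gr=(-.079,-w,.03))
    c,s=np.cos(yaw),np.sin(yaw)
    return {k:np.array([x+c*v[0]-s*v[1],y+s*v[0]+c*v[1],v[2]]) for k,v in L.items()}
def f(p):
    P=pts(p); return np.concatenate([proj(n,P[k])-uv for n,uv,k in obs])
k=tri(S(250,97),T(455,325))[0]
r=least_squares(f,[k[0]+.04,k[1],0,.6,0,.08],loss='soft_l1')
print(r.x,r.cost)
for o,e in zip(obs,f(r.x).reshape(-1,2)): print(o[0],o[2],e.round(1))
# tidy: object positions
for nm,uv,z in [("honey",T(107,285),.086),("tampertop",T(90,453),.08),("pink",(362,278),.05)]: print(nm,atz("top",uv,z))
E
```

```text
knob (array([0.52356504, 0.11055835, 0.31041307]), np.float64(0.0026548062979542997))
clip (array([0.51717599, 0.13880329, 0.2338301 ]), np.float64(0.003722686552782195))
hin (array([0.52199546, 0.15750279, 0.12706373]), np.float64(0.0033899386503311174))
[ 0.56458958  0.10418603 -0.14667666  0.64039744  0.03944917  0.07739031] 11.15015277748763
side k [-0.8 -1.7]
top k [ 0.2 -0.7]
side c [-0.7  0.2]
top c [ 0.4 -0.7]
side hi [1.8 1.9]
top hi [ 2.2 -1.9]
top ho [-2.3  0.9]
top gl [0.3 0.2]
top gr [-0.4 -1.2]
side gl [-1.4 -0.6]
side gr [-0.9  1.3]
honey [0.58719795 0.34336932 0.086     ]
tampertop [0.48436422 0.34550807 0.08      ]
pink [ 0.4745678 -0.096213   0.05     ]
```

```bash
cat >> h.py <<'E'
O=np.array([.5646,.1042]); YAW=-.147
c_,s_=np.cos(YAW),np.sin(YAW)
M=np.array([[c_,-s_,0],[s_,c_,0],[0,0,1.]])
def W(v): return np.array([O[0],O[1],0])+M@np.asarray(v,float)
def rot(t):  # tool pointing down tilted t toward machine +x; jaw axis +machine y
    x=np.array([np.sin(t),0,-np.cos(t)]); z=np.array([0,1.,0]); y=np.cross(z,x)
    return M@np.stack([x,y,z],1)
def tcp(p,R,ahead=.006): return np.asarray(p)-R[:,0]*ahead   # TCP so that the point 'ahead' of it sits at p
def pf(h,off,r=.15,z=.118):  # push point beside handle
    return W([-r*np.cos(h)+off*np.sin(h), r*np.sin(h)+off*np.cos(h), z])
def lev(q,r=.122): a=.35+q; return W([-r*np.sin(a),0,.2+r*np.cos(a)])
E
python3 - <<'E'
from h import *
for t in (0,.2,.4):
    print("pf",t)
    for h in (.8,.4,0,-.05):
        R=rot(t); p=pf(h,.045 if h==.8 else .03); q=inverse_kinematics(tcp(p,R,.01),R); print(h,p.round(3),None if q is None else np.round(q,2))
for d in (0,.2,.4):
  print("lev",d)
  for l in (0,.3,.64,.75):
    R=rot(.35+l-d); q=inverse_kinematics(tcp(lev(l),R),R); print(l,lev(l).round(3),None if q is None else np.round(q,2))
  R=rot(.35-d);q=inverse_kinematics(tcp(lev(0),R,-.08),R);print("pre",None if q is None else np.round(q,2))
E
```

```text
pf 0
0.8 [0.514 0.252 0.118] [-0.57  0.45  0.05  1.91 -0.03  0.79  0.92]
0.4 [0.452 0.208 0.118] [-0.59  0.34  0.09  2.08 -0.05  0.72  0.95]
0 [0.421 0.156 0.118] [-0.56  0.28  0.13  2.19 -0.06  0.68  1.03]
-0.05 [0.418 0.149 0.118] [-0.56  0.27  0.14  2.2  -0.06  0.68  1.05]
pf 0.2
0.8 [0.514 0.252 0.118] [-0.68  0.39  0.1   2.02  0.17  0.59  0.7 ]
0.4 [0.452 0.208 0.118] [-0.7   0.29  0.13  2.19  0.19  0.53  0.68]
0 [0.421 0.156 0.118] [-0.68  0.22  0.17  2.3   0.19  0.48  0.75]
-0.05 [0.418 0.149 0.118] [-0.67  0.21  0.18  2.31  0.18  0.48  0.76]
pf 0.4
0.8 [0.514 0.252 0.118] [-0.85  0.37  0.21  2.13  0.53  0.42  0.3 ]
0.4 [0.452 0.208 0.118] [-0.9   0.26  0.25  2.3   0.64  0.38  0.18]
0 [0.421 0.156 0.118] [-0.87  0.19  0.27  2.41  0.73  0.34  0.15]
-0.05 [0.418 0.149 0.118] [-0.86  0.18  0.28  2.42  0.73  0.33  0.15]
lev 0
0 [0.523 0.11  0.315] [-0.73  0.03  0.36  2.01  0.22  0.81  0.93]
0.3 [0.492 0.115 0.297] [-0.9  -0.09  0.34  2.26  0.82  0.6   0.27]
0.64 [0.464 0.119 0.267] None
0.75 [0.457 0.12  0.255] None
pre [-0.62  0.17  0.31  2.06  0.18  0.62  0.97]
lev 0.2
0 [0.523 0.11  0.315] [-0.61  0.11  0.32  1.88  0.03  1.01  1.11]
0.3 [0.492 0.115 0.297] [-0.81 -0.04  0.35  2.14  0.42  0.71  0.69]
0.64 [0.464 0.119 0.267] [-0.97 -0.09  0.3   2.42  1.27  0.6  -0.27]
0.75 [0.457 0.12  0.255] None
pre [-0.55  0.22  0.28  1.97  0.    0.83  1.14]
lev 0.4
0 [0.523 0.11  0.315] [-0.52  0.21  0.29  1.77 -0.08  1.22  1.22]
0.3 [0.492 0.115 0.297] [-0.7   0.03  0.32  2.02  0.15  0.88  0.96]
0.64 [0.464 0.119 0.267] [-0.89 -0.08  0.32  2.31  0.78  0.59  0.26]
0.75 [0.457 0.12  0.255] [-0.94 -0.08  0.3   2.39  1.09  0.57 -0.09]
pre [-0.49  0.28  0.25  1.88 -0.1   1.04  1.24]
```

```bash
python3 - <<'E'
from h import *
command_gripper(0.0,40)
R=rot(.2); p=tcp(pf(.8,.05),R,.01)
movep(p+[0,0,.2],R)
print(sense()["position"]-p,sense()["time_s"])
print(move_l(p,feed=.15,until_force=8))
s=sense();print(s["position"]-p,s["wrist_force"],s["time_s"])
for n in ("side","top"):
    q,d=camera(n); cv2.imwrite(f"pics/{n}1.png",cv2.resize(q[100:330,180:440,::-1],None,fx=2.6,fy=2.6))
E
```

```text
[-0.0004977   0.00144547  0.19977887] 2.6
False
[0.00055234 0.00031488 0.00084495] [-0.29916891 -0.31826477  0.26457797] 4.0833
```

View pics/side1.png

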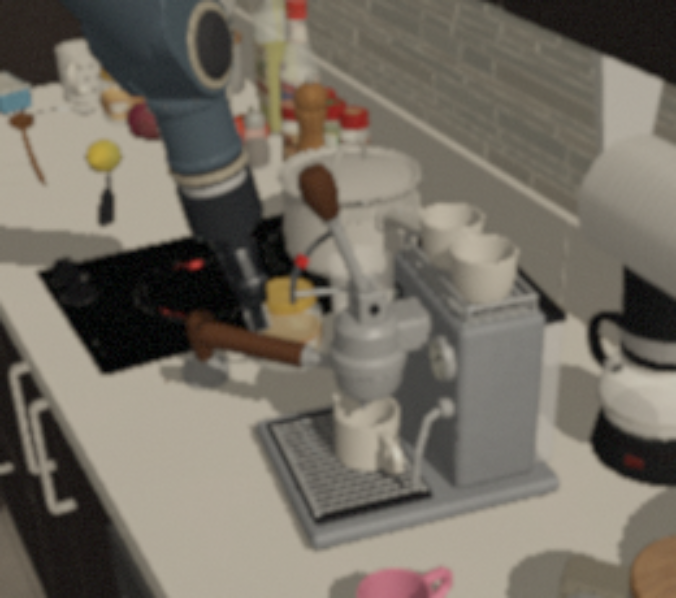

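View pics/top1.png

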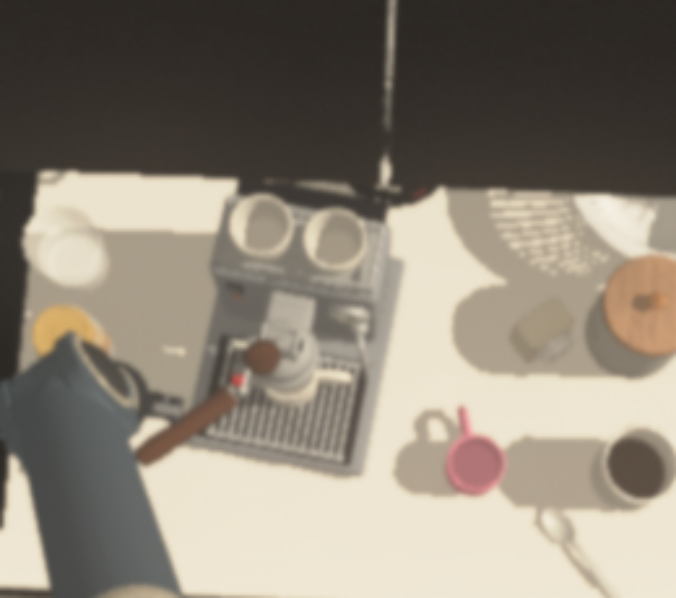

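The top view shows the closed fingers at (170,400), just behind the handle at (180,428), with nothing else touching. I'll push the handle round the arc.

```bash
python3 - <<'E'
from h import *
R=rot(.2)
for h in (.72,.6,.45,.3,.15):
    st=move_l(tcp(pf(h,.031),R,.01),feed=.1,until_force=15)
    s=sense(); print(h,st,s["wrist_force"].round(1),s["position"].round(3),round(s["time_s"],2))
    if st: break
else:
    for h in (.06,.0,-.06,-.12):
        p0=sense()["wrist_force"]
        st=move_l(tcp(pf(h,.03),R,.01),feed=.05,until_force=12)
        s=sense(); print(h,st,s["wrist_force"].round(1),s["position"].round(3),round(s["time_s"],2))
        if st or np.linalg.norm(s["wrist_force"])>16: break
for n in ("side","top"):
    q,d=camera(n); cv2.imwrite(f"pics/{n}2.png",cv2.resize(q[100:330,180:440,::-1],None,fx=2.6,fy=2.6))
E
```

```text
0.72 False [-0.9  0.5 -0.4] [0.489 0.239 0.128] 4.64
0.6 False [ 0.7 -0.2  1.2] [0.474 0.229 0.128] 4.97
0.45 False [1.7 1.5 0.8] [0.456 0.215 0.128] 5.36
0.3 False [ 1.4  0.5 -0.2] [0.441 0.197 0.128] 5.74
0.15 False [1.2 0.9 0.4] [0.428 0.178 0.128] 6.12
0.06 False [3.3 2.9 0.9] [0.423 0.165 0.128] 6.57
0.0 False [3.4 3.1 1.2] [0.419 0.157 0.128] 6.9
-0.06 True [ 0.8  2.5 -1.3] [0.419 0.156 0.129] 7.11
```

View pics/side2.png

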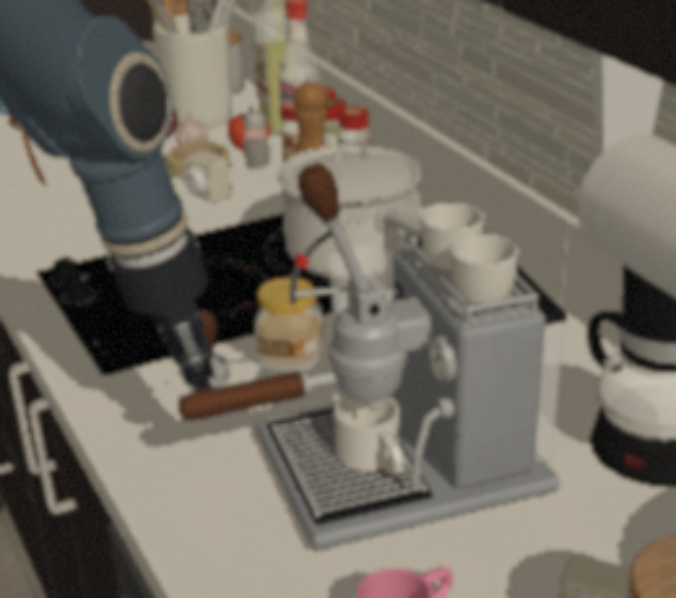

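View pics/top2.png

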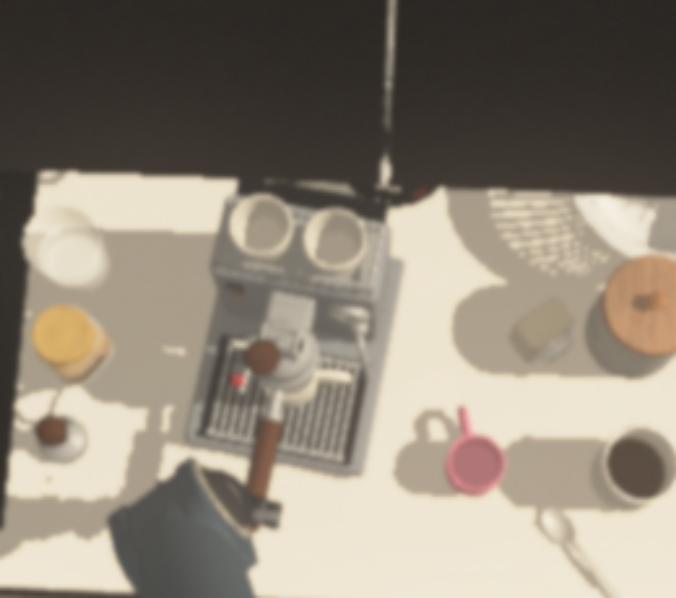

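```bash
python3 - <<'E'
from h import *
R=rot(.2)
for off in (.03,.025,.02,.015):
    p=tcp(pf(-.06,off),R,.01)
    st=move_l(p,feed=.02,until_force=22)
    s=sense(); print(st,s["wrist_force"].round(1),s["position"].round(3),(s["position"]-p).round(4),round(s["time_s"],2))
    if st: break
sleep(.3); print(sense()["wrist_force"].round(1))
q,d=camera("top"); cv2.imwrite("pics/top3.png",cv2.resize(q[200:320,240:340,::-1],None,fx=5,fy=5,interpolation=cv2.INTER_CUBIC))
E
```

```text
True [ 0.8  3.3 -0.7] [0.419 0.156 0.129] [0.003  0.0081 0.0012] 7.68
[-0.6  1.4  0.1]
```

View pics/top3.png

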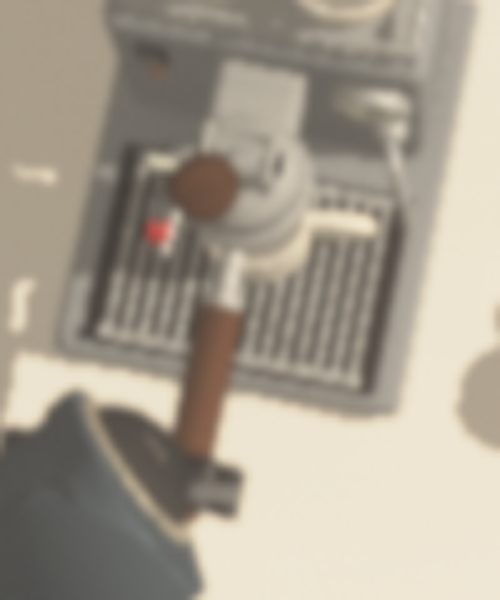

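```bash
python3 - <<'E'
from h import *
s=sense(); p=s["position"]
move_l(p+M@[-.01,.04,0],feed=.15)
move_l(p+M@[-.03,.05,.33],feed=.3)
R=rot(-.05)
g=tcp(lev(0),R)
movep(g+np.array([0,0,.12]),R)
command_gripper(.07,40)
print(move_l(g,feed=.12,until_force=6))
s=sense(); print((s["position"]-g).round(4),s["wrist_force"].round(1),s["time_s"])
for n in ("side","top"):
    q,d=camera(n); cv2.imwrite(f"pics/{n}4.png",cv2.resize(q[130:300,230:400,::-1],None,fx=3.5,fy=3.5,interpolation=cv2.INTER_CUBIC))
E
```

```text
False
[0.0005 0.0001 0.0008] [ 0.9  0.3 -0.5] 12.2083
```

View pics/side4.png

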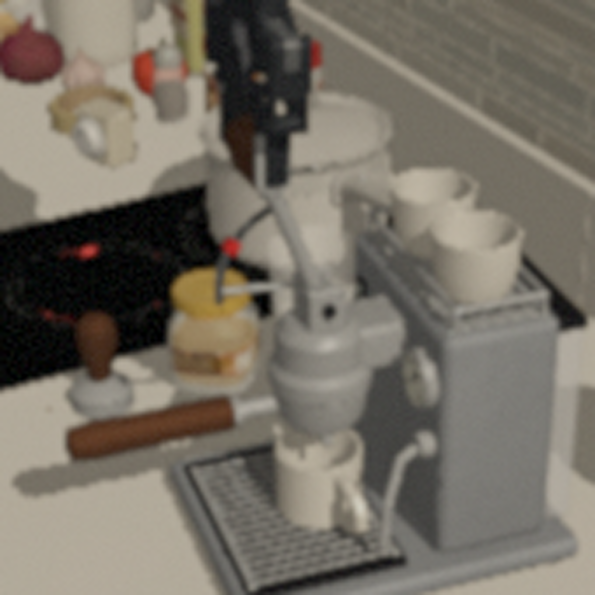

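View pics/top4.png

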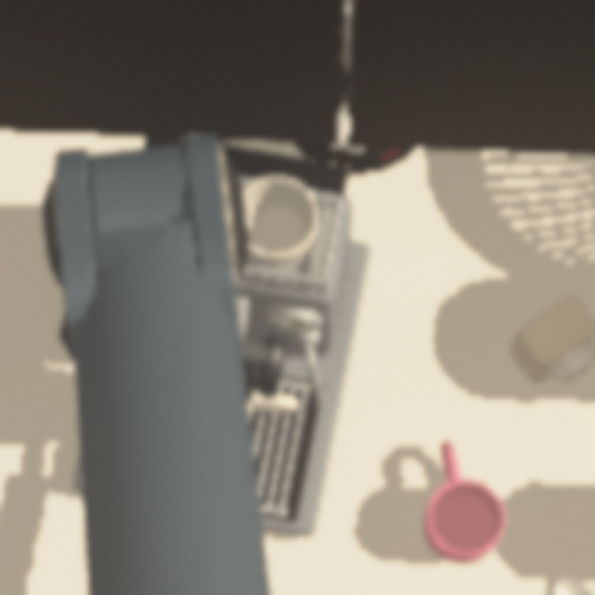

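```bash
python3 - <<'E'
from h import *
print(proj("side",np.array([lev(0),W([-.042,-.045,.315]),W([-.042,-.045,.296])])))
command_gripper(0.0,60)
s=sense(); print(s["finger_gap"],s["wrist_force"].round(1),s["time_s"])
q,d=camera("side"); cv2.imwrite("pics/side5.png",cv2.resize(q[130:300,230:400,::-1],None,fx=3.5,fy=3.5,interpolation=cv2.INTER_CUBIC))
E
```

```text
[[301.74470678 172.69005283]
 [308.2282892  180.7604935 ]
 [308.47902468 188.91405462]]
0.030176102116100435 [-0.2  5.4  4.8] 12.75
```

View pics/side5.png

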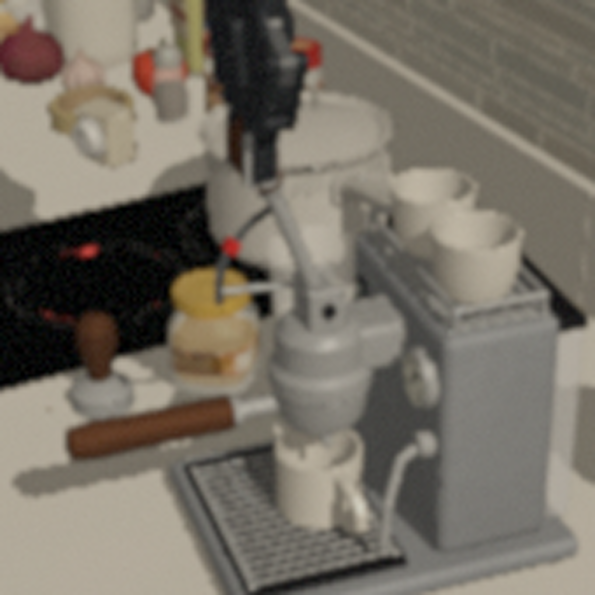

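The gap is 30 mm, so the knob is held. The lever looks unmoved and the portafilter is at the front. I'll pull along the arc and stop just short to look.

```bash
python3 - <<'E'
from h import *
for l in (.1,.2,.3,.4,.5):
    R=rot(.35+l-.4); st=move_l(tcp(lev(l),R),R,feed=.06,until_force=40)
    s=sense(); print(l,st,s["wrist_force"].round(1),s["finger_gap"],round(s["time_s"],2))
    if st: break
for n in ("side","top"):
    q,d=camera(n); cv2.imwrite(f"pics/{n}6.png",cv2.resize(q[150:300,250:400,::-1],None,fx=4,fy=4,interpolation=cv2.INTER_CUBIC))
E
```

```text
0.1 False [3.7 5.1 3.8] 0.030161838332021563 13.16
0.2 False [4.3 4.4 3.8] 0.030190857016078713 13.52
0.3 False [4.3 5.4 4.5] 0.03050611974458042 13.88
0.4 False [3.1 4.  5.6] 0.03020822681691697 14.23
0.5 False [2.1 3.7 8.5] 0.030567834670079924 14.59
```

View pics/side6.png

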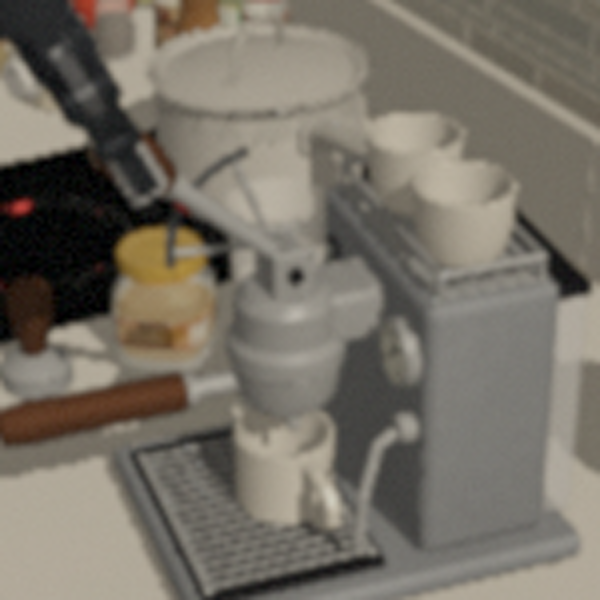

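View pics/top6.png

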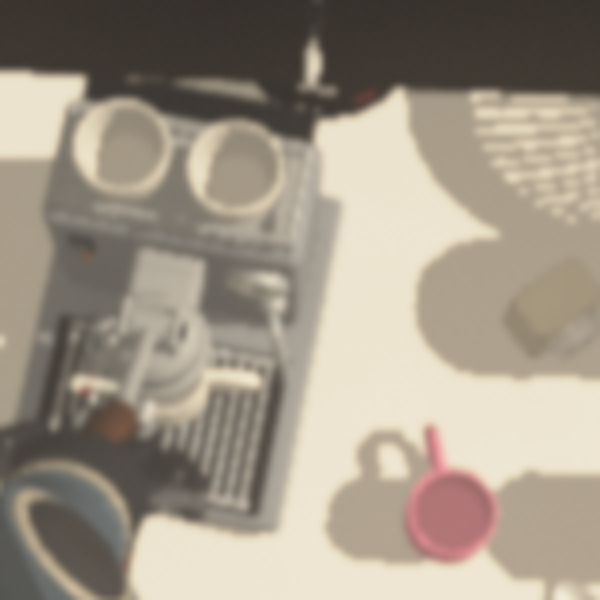

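```bash
python3 - <<'E'
from h import *
ims=[]
for n in range(6): ims.append(camera("top")[0].astype(float))
q=np.mean(ims,0).astype(np.uint8)
cv2.imwrite("pics/top7.png",cv2.resize(q[225:275,250:310,::-1],None,fx=12,fy=12,interpolation=cv2.INTER_CUBIC))
b=cv2.imread("pics/top0.png")[225:275,250:310]; cv2.imwrite("pics/top0z.png",cv2.resize(b,None,fx=12,fy=12,interpolation=cv2.INTER_CUBIC))
def clip(m,r=.062,y=.027): a=.35+m; return W([-r*np.sin(a),y,.2+r*np.cos(a)])
for m in (.5,.6,.64,.7): print(m,(proj("top",clip(m))-[250,225])*12, "idx",(proj("top",clip(m,.072))-[250,225])*12)
print(sense()["time_s"])
E
```

```text
0.5 [266.00439521 214.98688918] idx [255.30933018 244.07933393]
0.6 [264.13518501 238.19529648] idx [253.16393846 271.08306021]
0.64 [263.57888871 246.88429654] idx [252.53111434 281.17897138]
0.7 [262.95139466 259.23675764] idx [251.82520765 295.51551784]
14.9917
```

View pics/top7.png

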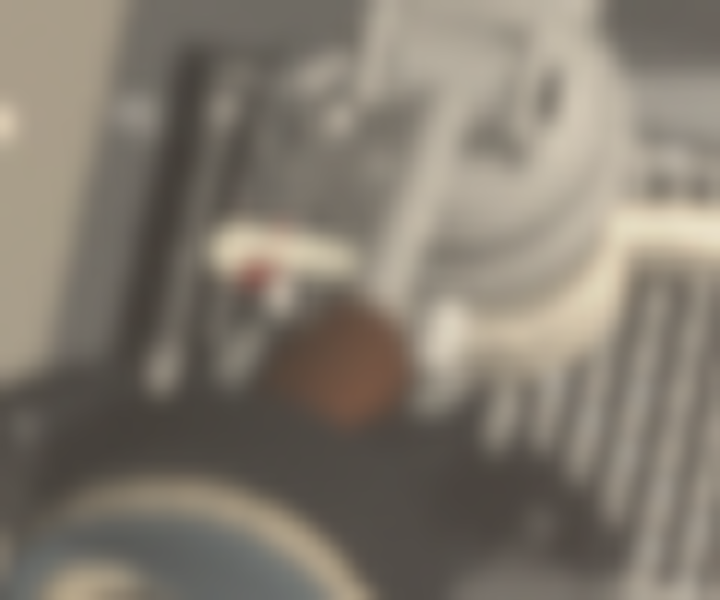

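View pics/top0z.png

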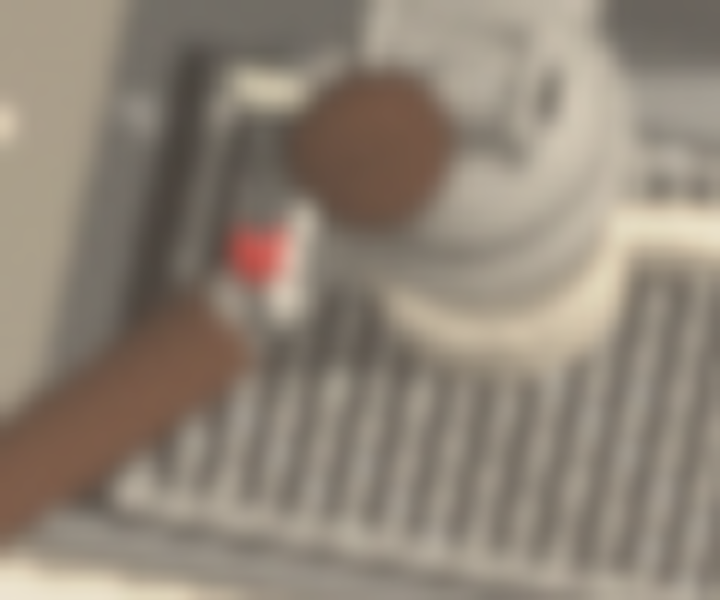

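```bash
python3 - <<'E'
from h import *
def clip(m,r=.062,y=.027): a=.35+m; return W([-r*np.sin(a),y,.2+r*np.cos(a)])
print("rest idx",(proj("top",clip(0,.072))-[250,225])*12)
for l in (.58,.65):
    R=rot(.35+l-.4); g=tcp(lev(l),R); st=move_l(g,R,feed=.05,until_force=40)
    s=sense(); print(l,st,(M.T@(s["position"]-g)).round(4),s["wrist_force"].round(1),s["finger_gap"],round(s["time_s"],2))
sleep(.3)
for n,(v,u) in (("top",(225,250)),("side",(175,270))):
    q=np.mean([camera(n)[0].astype(float) for _ in range(6)],0).astype(np.uint8)
    cv2.imwrite(f"pics/{n}8.png",cv2.resize(q[v:v+50,u:u+60,::-1],None,fx=12,fy=12,interpolation=cv2.INTER_CUBIC))
for m in (.55,.6,.65,.7): print(m,"idx top",(proj("top",clip(m,.072))-[250,225])*12,"side clip",(proj("side",clip(m))-[270,175])*12,"idx",(proj("side",clip(m,.072))-[270,175])*12)
E
python3 -c "
import cv2
b=cv2.imread('pics/side0.png')[175:225,270:330]; cv2.imwrite('pics/side0z.png',cv2.resize(b,None,fx=12,fy=12,interpolation=cv2.INTER_CUBIC))"
```

```text
rest idx [277.2216482   81.38542079]
0.58 False [0.0018 0.0022 0.0028] [-1.4  3.2 11.1] 0.029940457607387817 15.34
0.65 False [0.0016 0.0023 0.0028] [-3.7  3.5 12.2] 0.030364158977924674 15.67
0.55 idx top [254.13654173 257.88602852] side clip [318.88159949 287.04067575] idx [278.54779822 265.0429543 ]
0.6 idx top [253.16393846 271.08306021] side clip [310.19212637 300.07746175] idx [268.43967222 280.28100536]
0.65 idx top [252.39316227 283.63668217] side clip [302.1596145  313.39842088] idx [259.10490933 295.84851172]
0.7 idx top [251.82520765 295.51551784] side clip [294.80438189 326.96641747] idx [250.5671394  311.70133309]
```

View pics/top8.png

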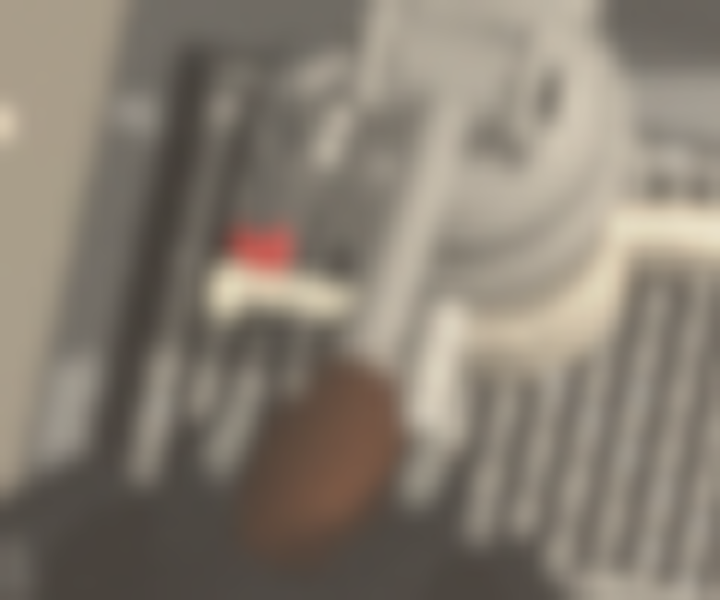

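View pics/side8.png

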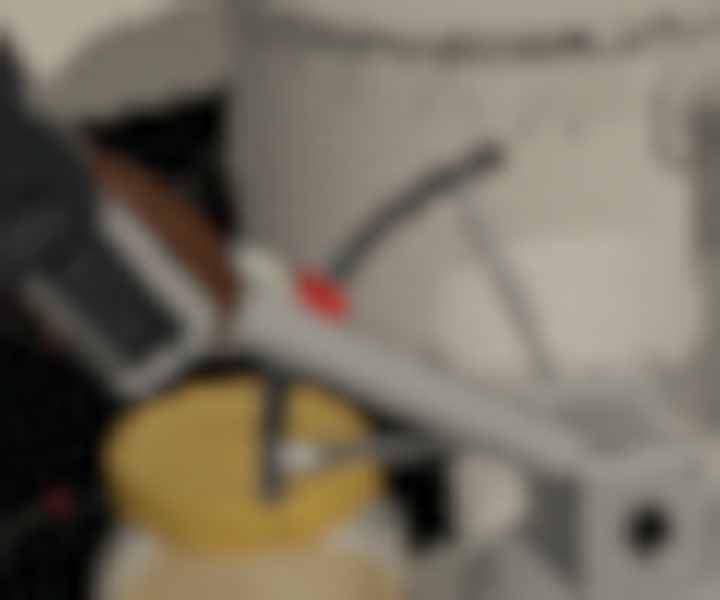

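View pics/side0z.png

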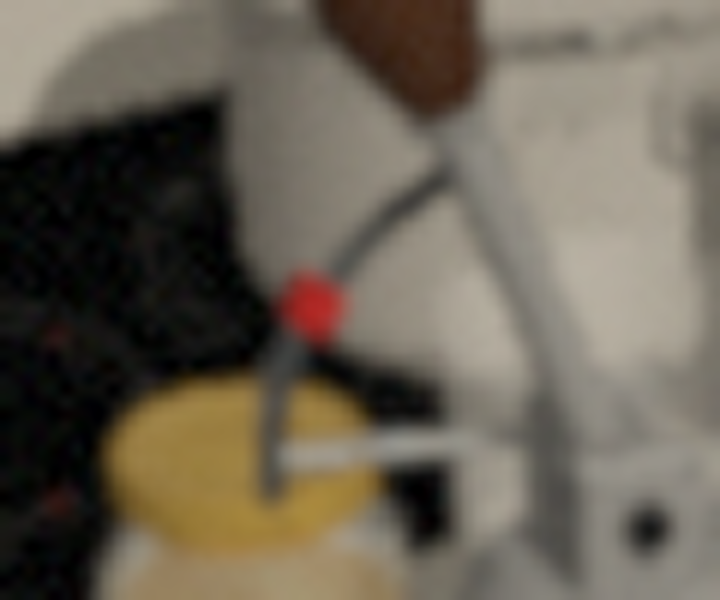

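```bash
python3 - <<'E'
from h import *
f=lambda P:((proj("side",P)-[270,175])*12).round(1)
print("pivot",f(W([0,0,.2])))
for l in (0,.6,.65,.7): print(l,"r40",f(lev(l,.04)),"r60",f(lev(l,.06)),"r85",f(lev(l,.085)))
# rail trace at y=.027
for m in (-.1,0,.2,.4,1.0,1.15,1.25): a=.35+m;print("rail",m,f(W([-.062*np.sin(a),.027,.2+.062*np.cos(a)])))
E
```

```text
pivot [605.7 480.5]
0 r40 [535.5 321.8] r60 [499.2 239.7] r85 [452.5 134.2]
0.6 r40 [444.2 404.8] r60 [360.9 365.8] r85 [254.3 315.8]
0.65 r40 [438.9 413.4] r60 [353.  378.9] r85 [243.  334.6]
0.7 r40 [434.1 422.2] r60 [345.7 392.2] r85 [232.7 353.8]
rail -0.1 [479.  158.5]
rail 0 [450.1 172.1]
rail 0.2 [396.  206.7]
rail 0.4 [348.7 250. ]
rail 1.0 [265.8 411.4]
rail 1.15 [261.4 453.9]
rail 1.25 [262.2 481.6]
```

Top view: the index is at (258,291) and the clip centre at (258,253). Equal angles should put them about 34 px apart, so the lever is slightly past, by about 0.01 to 0.02 rad. The side view also suggests about 0.03. I'll ease it back 0.02 rad and check everything.

```bash
python3 - <<'E'
from h import *
l=.63
R=rot(.35+l-.4); g=tcp(lev(l),R); move_l(g,R,feed=.03)
sleep(.5); s=sense(); print((M.T@(s["position"]-g)).round(4),s["wrist_force"].round(1),s["finger_gap"],np.abs(s["qd"]).max(),s["time_s"])
q=np.mean([camera("top")[0].astype(float) for _ in range(6)],0).astype(np.uint8)
cv2.imwrite("pics/top9.png",cv2.resize(q[225:275,250:310,::-1],None,fx=12,fy=12,interpolation=cv2.INTER_CUBIC))
q=camera("side")[0]; cv2.imwrite("pics/side9.png",cv2.resize(q[150:420,200:500,::-1],None,fx=2.2,fy=2.2,interpolation=cv2.INTER_CUBIC))
r=cv2.imread("pics/top0.png")[:,:,::-1].astype(int)[235:260,262:282]
m=(r[:,:,0]-r[:,:,1]>70)&(r[:,:,0]>150); w=((r[:,:,0]-r[:,:,1])*m); yy,xx=np.mgrid[235:260,262:282]
print("clip rest centroid",((xx*w).sum()/w.sum()-250+.5)*12,((yy*w).sum()/w.sum()-225+.5)*12)
E
```

```text
[0.002  0.0023 0.0033] [-3.5  4.3 11.6] 0.030215720711782634 0.001216838691856909 17.3167
clip rest centroid 258.0146878824969 257.5152998776009
```

View pics/top9.png

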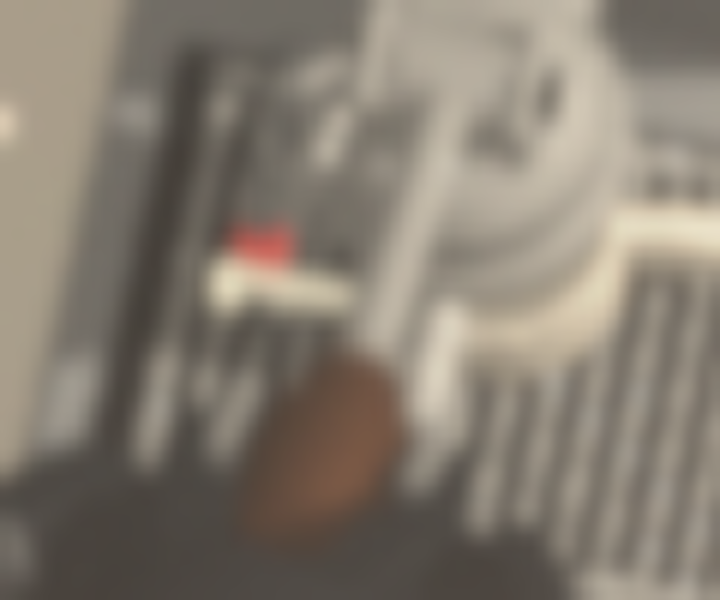

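View pics/side9.png

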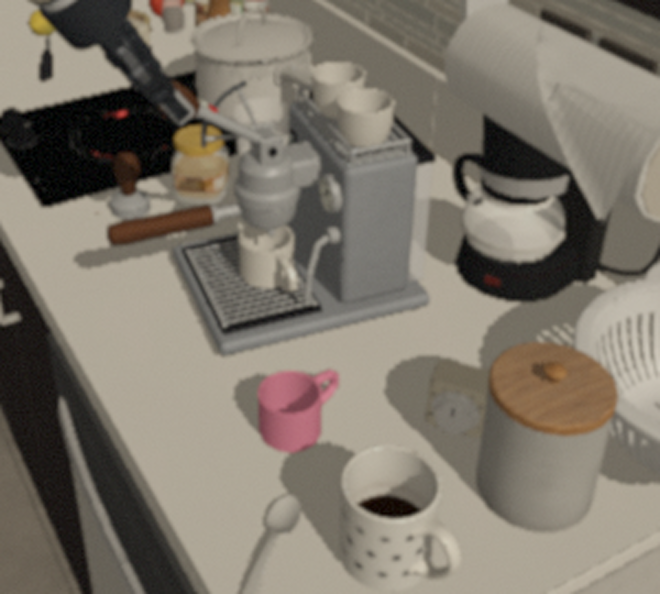

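Top view: the index is at (258,286) against the clip at (258,255), within about 0.02 rad. Side view: the portafilter is straight out, the cup is under the spouts, and everything around it is in place.

```bash
python3 - <<'E'
from rig import *
finish_job(); print(sense()["time_s"])
E
```

```text
the job is handed in; nothing more can be done
the job is handed in; nothing more can be done
```

The job is handed in, with the gripper still holding the lever at the red clip; no verdict was reported.

- **Portafilter:** I pushed the handle round from the left with closed fingers until it hit its stop. A second push of 22 N moved it no further, and in the top view it lies parallel to the grille bars. Until then the lever was untouched.
- **Lever:** I gripped the knob (30 mm gap, steady) and pulled it along its arc. It went about 0.02 rad too far, so I eased it back.
- **Last checks:** At 17.3 s of robot time the arm was still, with about 13 N at the wrist. The top view puts the index within about 0.02 rad of the clip's middle.
- **Disagreement:** The side view put the clip's angle about 0.03 rad lower than the top view, and the measured tool position was about 4 mm off its target because of the spring load. Both are within the 0.08 rad tolerance.
- **Surroundings:** In the last pictures the cup stands under the spouts and the things in view look undisturbed. I judged this by eye and did not measure the cup's distance from the group's axis.

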